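# Centre the teapot on its warmer

### The job

The teapot has been set down off-centre on its little warmer. With light taps or nudges of the fingertips against its round belly, slide it until it stands in the middle of the warmer's top plate, within about 5 mm, without tipping it, lifting it or taking hold of it. Leave its handle, spout and lid knob untouched, and leave the warmer and everything else on the trolley where they are.

Things in the scene. Friction and masses are not known exactly. Their poses are not given: they have to be found in the camera images.
- teapot: Turquoise teapot, 0.4 to 0.6 kg, loose, easily rocked. Origin: centre of the underside of its foot (62 mm across); z up, x to the spout, handle on -x. Round belly 120 mm across in an upright band 28 to 41 mm above the origin; 110 at 20 and 51 mm, 94 at 60. Foot friction about 0.5 to 0.65: pushed in the widest band it slides and stops with the push; pushed higher it may tip. Lid top 79 mm up.
- teapot_spout: The teapot's spout, one piece with the pot; origin and axes coincide with the teapot's. It leaves the belly towards the teapot's +x, up to 25 mm thick at its root (height 18 to 45 mm, y within 13 mm), and its tip is 105 mm from the teapot's axis at height 79 mm. Not to be touched.
- teapot_handle: The teapot's loop handle, one piece with the pot; origin and axes coincide with the teapot's. A 10 mm thick loop on the teapot's -x side, from the belly out to 102 mm from its axis, heights 14 to 71 mm. Not to be touched.
- teapot_knob: The lid's knob, one piece with the pot, 18 mm across and 16 mm high; origin at its foot, on the teapot's axis 78 mm above the teapot's origin. Not to be touched.
- warmer_top (a point): Centre of the warmer's top plate, on its upper face; z up. The warmer is a loose steel stand of 0.9 kg, 50 mm high: a flat round top plate 96 mm across and 6 mm thick on a pierced drum 82 mm across, standing on a round foot plate 144 mm across and 12 mm high. It stands on the tray (height 0) and must not be shifted.
- tumbler_a: Glass tumbler, 72 mm across, 95 mm high, standing near the warmer; origin at the centre of its underside. Bystander.
- tumbler_b: The other, like glass tumbler, 72 mm across, 95 mm high, near the warmer; origin at the centre of its underside. Bystander.
- milk_jug: Steel milk jug, 74 mm across, 80 mm high, with a small loop handle reaching 50 mm from its axis on its own +y side; near the warmer; origin at the centre of its underside. Bystander.
- sugar_bowl: White lidded sugar bowl, 76 mm across, 77 mm high, near the warmer; origin at the centre of its underside. Bystander.
- caddy: Round steel tea caddy with a cork bottom, 80 mm across, 113 mm high, near the warmer; origin at the centre of its underside. Bystander.
There are look-alikes about, which are no part of the job. Leave any blue look-alike of the teapot alone. What is shaped like the part that bears warmer_top but blue or green is not meant.

How it is judged:
At the end, for the whole second after the job is handed in: The teapot stands upright (within 0.04 rad) and still on the warmer's top plate, the centre of its foot within 6 mm of the plate's centre; the warmer is within 15 mm and every other thing within 20 mm of where it began (horizontal distance between teapot and warmer_top below 0.006 m and angle between teapot's own z axis and vertical below 0.04 rad and z of teapot in the frame of warmer_top between -0.003 and 0.003 m and linear speed of teapot below 0.01 m/s and angular speed of teapot below 0.1 rad/s and distance of warmer_top from where it was at the start of the episode below 0.015 m and distance of each of tumbler_a, tumbler_b, milk_jug, sugar_bowl, caddy from where it was at the start of the episode below 0.02 m); the robot touches nothing.
It fails at once if the teapot is lifted more than 9 mm, or falls off the plate (z of teapot in the frame of warmer_top above 0.009 m or z of teapot in the frame of warmer_top below -0.009 m or horizontal distance between teapot and warmer_top above 0.045 m).
It fails at once if the teapot is rocked by more than 0.17 rad (angle between teapot's own z axis and vertical above 0.17 rad).
It fails at once if the teapot is pushed hard (over 15 N) (contact force between any of the fingers, the arm and teapot above 15 N).
It fails at once if the handle, spout or lid knob is touched (over 0.5 N) (contact force between any of the fingers, the arm and teapot_handle above 0.5 N or contact force between any of the fingers, the arm and teapot_spout above 0.5 N or contact force between any of the fingers, the arm and teapot_knob above 0.5 N).
It fails at once if the warmer is shifted by more than 15 mm or another thing on the trolley by more than 20 mm (distance of warmer_top from where it was at the start of the episode above 0.015 m or distance of any of tumbler_a, tumbler_b, milk_jug, sugar_bowl, caddy from where it was at the start of the episode above 0.02 m).
It also fails if it takes over 56 s, if anything falls off the work surface, if the arm or the gripper's body presses on something with over 40 N, if the wrist force passes 120 N, or if a joint passes its speed limit or range.

### The arm

A 6-joint arm with a two-finger parallel gripper is mounted at the origin on the work surface. World frame = base frame: x ahead of the robot, y to its left, z up, the work surface at z = 0. Lengths are in m, angles in rad, forces in N, time in s.
With the tool pointing down it reaches from about 0.35 to 0.975 m from the base axis. Payload 4.9 kg.
Tool frame: the origin (TCP) lies midway between the tips of the shut fingers; the grasp point (between the pads) lies ctrl.grip_point_offset behind it (ctrl.grip_point_offset is the distance from the TCP to the grasp point, in m); x points along the fingers, y is the direction in which the jaws open and shut, and the axes are right-handed (so a half turn about x gives the same grasp; the last joint's range is limited). The gripper opens to 85 mm and grips with 20 to 120 N. Pads are 22 mm wide; open, the fingers measure 114 mm over their backs; the gripper's body (76 mm by 85 mm) begins 54 mm behind the grasp point. The pads swing forward as they close: fully open they stand 13 mm farther back than shut.
Start: joints at [-1.468, 0.053, 1.613, -0, 1.476, -0.119], TCP at [0.137, -0.61, 0.194] pointing down, gripper open.
Joint ranges: [-3.01, 3.01], [-1.01, 2.22], [0.06, 2.58], [-1.02, 4.17], [0.09, 2.62], [-3.14, 3.14]. Speed limits (rad/s): [2.57, 2.57, 3.14, 3.14, 3.14, 3.14].

### API

Orientations are given as a rotation vector (axis times angle).
In Python, from station import ctrl gives the robot as it stands. The module is installed in compiled form; this text tells all that it offers.
- The arm moves only by the tool drive_tool, never from a script. Its argument "commands" is text: rows parted by semicolons, each of 5 numbers parted by spaces: the closure, from -1 (fully open) to 1 (shut), so that 0 is half open, then the shift along the tool's x, y, z in units of 40 mm (1.0 is 40 mm), then the turn about the tool's x in units of 5 degrees (1.0 is 5 degrees). A call has 1 to 8 rows; each row is the pose to reach, as a shift and turn from the pose commanded when the call began, along the tool's axes at that moment; what a row does not reach only later rows make up. A row lasts 1/12 s, in which the tool goes at most 41.7 mm and 7.16 degrees, less where a joint would pass 70% of its speed; a pose out of reach is approached as far as the arm can. A call with a gripper value outside its range is refused whole. The fingers move at their own pace and stop on an object; "newtons" is the grip in N (left out, the last holds). Time passes only in rows, so rows that repeat a pose let the fingers close. It gives the time, the measured TCP pose, the force and the opening at its end, in the units of the state.
- ctrl.get_obs(): the state, without advancing time (a new reading comes with each control period).
- ctrl.get_image(name): name is "scene" or "top" or "wrist"; returns (picture, depth): 400x640x3 uint8, blue, green, red; 400x640 float32, m along the optical axis (not along the pixel's ray), 0 where there is no reading.
- ctrl.camera_info(name): a dict with "K" (3x3 intrinsics, pixels), "T" (4x4, takes a point from camera to world coordinates). Camera axes: x right, y down, z forward; pixel columns grow to the right and rows downward; lengths in m; the calibration is good to about 2 mm. A picture is of the moment at which its call begins: read the wrist's pose just before it. camera_info takes no time and is no camera call; for the wrist camera it gives the pose at the moment of the call.
- ctrl.finish_job(): hands the job in, once; it reports no verdict.
The state is a dict: "t": time; "q": joint angles; "dq": joint speeds; "effort": joint torques, N m; "tool_pos": TCP position; "tool_rot": TCP orientation; "contact_force": force on the tool from outside, world axes, zero at the start; "wrist_torque": the same for the moment, N m; "opening": finger opening in m.
Only numpy, scipy, OpenCV 4.12 (cv2) and the standard library are available. Lean on these libraries where they do the work, as an engineer would, in place of code of your own. Each camera call takes 0.05 s, during which the arm holds its last target.

## Working session

There is one attempt and no reset: what is moved stays moved. The work goes in short steps, Python scripts to look and compute and a tool call to move; the robot and the scene stay as the last step left them, time stands still between calls to the robot, and variables do not carry over. Pictures are saved under pics/ and viewed, and the job is handed in when it is done.

Besides the shell and the picture viewer there is one more tool, called as name(argument=value, ...), one argument or row to a line, values as JSON. drive_tool: Moves the arm, as the interface text tells. Its arguments: {"type":"object","properties":{"commands":{"type":"string"},"newtons":{"type":"number"}},"required":["commands"]}

```bash
mkdir -p pics; python3 - <<'E'
from station import ctrl
import cv2,numpy as np
print(ctrl.get_obs(), ctrl.grip_point_offset)
for n in ("scene","top","wrist"):
    im,d=ctrl.get_image(n); cv2.imwrite(f"pics/{n}0.png",im); np.savez(f"pics/{n}0.npz",im=im,d=d,**ctrl.camera_info(n))
    i=ctrl.camera_info(n);print(n,i["K"].round(1).tolist(),i["T"].round(3).tolist())
E
```

```text
{'t': 0.0, 'q': array([-1.46801401e+00,  5.33705397e-02,  1.61429420e+00, -1.94999773e-05,
        1.47598538e+00, -1.18989202e-01]), 'dq': array([ 0.00059869,  0.00105375,  0.00175399, -0.00071598, -0.00105374,
        0.00013861]), 'effort': array([ 8.17147593e-04, -3.93676043e+01, -3.70180678e+01, -1.05868410e-04,
        7.03051468e-03,  6.33809591e-06]), 'tool_pos': array([ 0.13740281, -0.60899553,  0.19265449]), 'tool_rot': array([ 2.10506199,  0.23656415, -2.10506778]), 'contact_force': array([ 0.71642891,  0.11829415, -0.4137636 ]), 'wrist_torque': array([ 0.02512892, -0.01203743, -0.03764265]), 'opening': 0.08514256274743534} 0.0187
scene [[438.9, 0.0, 319.0], [0.0, 438.9, 206.6], [0.0, 0.0, 1.0]] [[0.062, 0.511, -0.857, 1.524], [0.998, -0.046, 0.044, -0.038], [-0.017, -0.858, -0.513, 0.702], [0.0, 0.0, 0.0, 1.0]]
top [[442.8, 0.0, 322.8], [0.0, 442.8, 198.2], [0.0, 0.0, 1.0]] [[-0.03, -0.985, 0.172, 0.404], [-1.0, 0.028, -0.013, 0.012], [0.008, -0.172, -0.985, 1.087], [0.0, 0.0, 0.0, 1.0]]
wrist [[339.7, 0.0, 318.7], [0.0, 339.7, 196.4], [0.0, 0.0, 1.0]] [[0.22, -0.932, -0.287, 0.21], [-0.976, -0.211, -0.063, -0.592], [-0.002, 0.294, -0.956, 0.373], [0.0, 0.0, 0.0, 1.0]]
```

View pics/scene0.png

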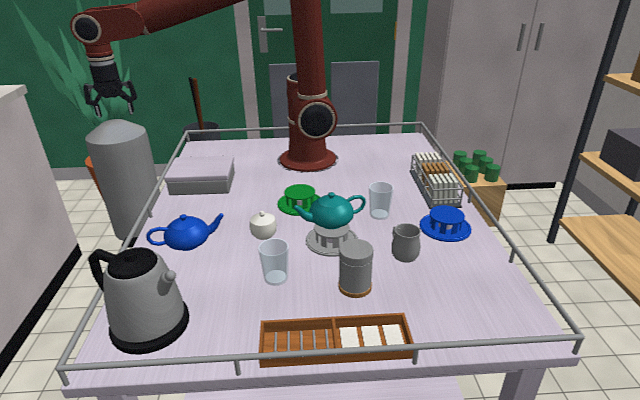

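View pics/top0.png

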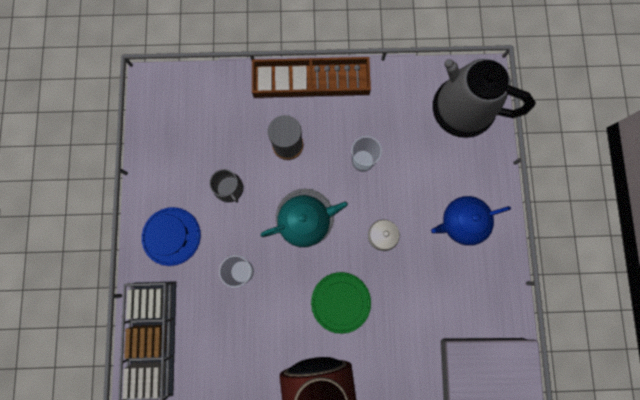

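View pics/wrist0.png

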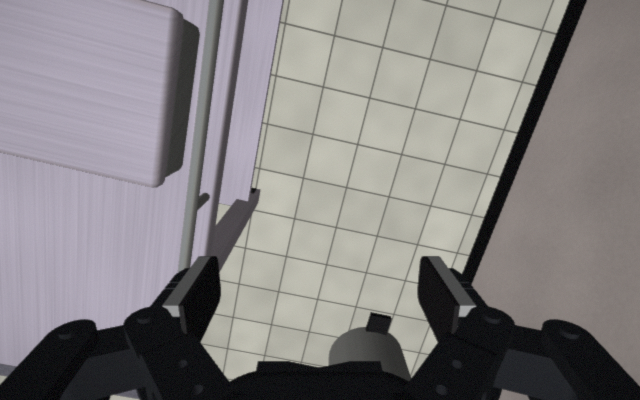

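```bash
python3 - <<'E'
import cv2,numpy as np
a=np.load("pics/scene0.npz")["im"][170:270,280:385]; b=np.load("pics/top0.npz")["im"][170:270,250:355]
cv2.imwrite("pics/crop0.png",np.hstack([cv2.resize(a,None,fx=3.8,fy=5,interpolation=2),cv2.resize(b,None,fx=3.8,fy=5,interpolation=2)]))
E
cat > h.py <<'E'
import numpy as np,cv2
def cloud(f):
    z=np.load(f); im,d,K,T=z["im"],z["d"],z["K"],z["T"]
    v,u=np.mgrid[:400,:640]
    P=np.stack([(u-K[0,2])/K[0,0]*d,(v-K[1,2])/K[1,1]*d,d],-1)
    return im,d,P@T[:3,:3].T+T[:3,3]
def grab(n,tag):
    from station import ctrl
    i=ctrl.camera_info(n); im,d=ctrl.get_image(n)
    cv2.imwrite(f"pics/{n}{tag}.png",im); np.savez(f"pics/{n}{tag}.npz",im=im,d=d,**i)
E
python3 - <<'E'
from h import *
for n in("scene","top"):
    im,d,W=cloud(f"pics/{n}0.npz")
    hsv=cv2.cvtColor(im,cv2.COLOR_BGR2HSV)
    m=(hsv[...,0]>80)&(hsv[...,0]<98)&(hsv[...,1]>120)&(d>0)&(W[...,2]>.03)&(W[...,2]<.2)&(abs(W[...,1])<.3)&(W[...,0]>.3)
    p=W[m];print(n,len(p),p.min(0).round(3),p.max(0).round(3),np.median(p,0).round(3))
    for nm,(u,v) in dict(tumA=None or (0,0)).items(): pass
    print("table",np.median(W[(abs(W[...,2])<.02)&(W[...,0]>.3)&(W[...,0]<.8)&(abs(W[...,1])<.3)],0))
E
```

```text
scene 1394 [ 0.496 -0.052  0.051] [0.589 0.138 0.147] [0.558 0.041 0.109]
table [ 0.65756401 -0.04002934  0.00228294]
top 2250 [ 0.469 -0.052  0.072] [0.583 0.137 0.148] [0.524 0.043 0.115]
table [ 0.53754109 -0.00960875  0.00106618]
```

View pics/crop0.png

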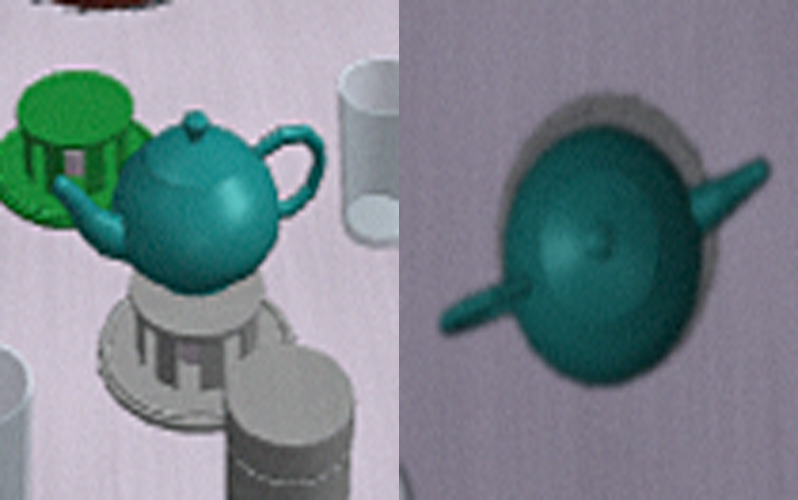

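```bash
cat >> h.py <<'E'
from scipy.optimize import least_squares
ZR=np.array([[.0,.031],[.020,.055],[.028,.060],[.041,.060],[.051,.055],[.060,.047]])
def potmask(im,d,W):
    hsv=cv2.cvtColor(im,cv2.COLOR_BGR2HSV)
    return (hsv[...,0]>80)&(hsv[...,0]<98)&(hsv[...,1]>90)&(d>0)&(W[...,2]>.03)&(W[...,2]<.2)&(abs(W[...,1])<.3)&(W[...,0]>.3)
def fitpot(im,d,W,zb=.05):
    p=W[potmask(im,d,W)]
    p=p[(p[:,2]>zb+.018)&(p[:,2]<zb+.060)]
    c=np.array([.525,.043])
    for it in range(3):
        q=p[abs(np.hypot(*(p[:,:2]-c).T)-np.interp(p[:,2]-zb,ZR[:,0],ZR[:,1]))<(.02,.01,.008)[it]]
        s=least_squares(lambda x:np.hypot(q[:,0]-x[0],q[:,1]-x[1])-np.interp(q[:,2]-zb,ZR[:,0],ZR[:,1]),c,loss='soft_l1',f_scale=.002); c=s.x
    return c,len(q),np.sqrt(np.mean(s.fun**2))
E
python3 - <<'E'
from h import *
for n in("scene","top"):
    im,d,W=cloud(f"pics/{n}0.npz")
    for zb in(.048,.05,.053): print(n,zb,fitpot(im,d,W,zb))
    g=(d>0)&(~potmask(im,d,W))&(np.hypot(W[...,0]-.54,W[...,1]-.045)<.09)&(W[...,2]>.006)
    p=W[g]; print(np.histogram(p[:,2],bins=np.arange(.004,.13,.004))[0])
    for lo,hi in((.008,.017),(.045,.056)):
        q=p[(p[:,2]>lo)&(p[:,2]<hi)]
        if len(q): print(lo,len(q),q.min(0).round(4),q.max(0).round(4))
    # other tall things
    hh=((d>0)&(W[...,2]>.03)&(W[...,2]<.13)&(W[...,0]>.35)&(W[...,0]<.8)&(abs(W[...,1])<.33)).astype(np.uint8)
    k,l,st,_=cv2.connectedComponentsWithStats(hh)
    for j in range(1,k):
        if st[j,4]>60:
            q=W[l==j]; print("  obj",q.min(0).round(3),q.max(0).round(3),st[j,4])
E
```

```text
scene 0.048 (array([0.52675583, 0.04359956]), 565, np.float64(0.002739297154011099))
scene 0.05 (array([0.52600764, 0.04375437]), 610, np.float64(0.002320060201155989))
scene 0.053 (array([0.52490071, 0.04376195]), 694, np.float64(0.0022712574218152594))
[ 13 266 273  27  29  24  26  21  23  14  17 195 125   1   0   0   2   7
   5   3   1   1   4   2   1   4   2   4   3   5   1]
0.008 546 [ 0.4964 -0.0278  0.0082] [0.6179 0.1145 0.0169]
0.045 336 [ 0.5289 -0.0048  0.0457] [0.5987 0.0898 0.0552]
  obj [0.38  0.163 0.03 ] [0.459 0.231 0.099] 651
  obj [ 0.35  -0.084  0.03 ] [0.599 0.141 0.13 ] 2063
  obj [ 0.467 -0.18   0.03 ] [ 0.534 -0.108  0.08 ] 481
  obj [ 0.483 -0.33   0.03 ] [ 0.582 -0.249  0.081] 604
  obj [0.582 0.191 0.03 ] [0.662 0.26  0.084] 807
  obj [ 0.65 -0.14  0.03] [ 0.722 -0.072  0.099] 1012
  obj [0.695 0.043 0.03 ] [0.773 0.121 0.118] 1492
top 0.048 (array([0.52695473, 0.04497613]), 584, np.float64(0.0022539951044765355))
top 0.05 (array([0.52718997, 0.0452668 ]), 705, np.float64(0.0017796491423350777))
top 0.053 (array([0.52780027, 0.04566869]), 891, np.float64(0.0031157924209279015))
[ 39 285 142   4   0   0   0   0   0   0   0   0   0   0   0   0   2   5
   2   3  23  30  39   5   1   3   0   4   1   1   0]
0.008 431 [ 0.4834 -0.026   0.008 ] [0.6159 0.1161 0.0167]
  obj [ 0.757 -0.33   0.03 ] [ 0.8   -0.299  0.13 ] 443
  obj [0.693 0.045 0.03 ] [0.77  0.122 0.119] 1128
  obj [ 0.65 -0.14  0.03] [ 0.722 -0.069  0.1  ] 567
  obj [0.581 0.193 0.03 ] [0.656 0.263 0.086] 484
  obj [ 0.467 -0.054  0.071] [0.586 0.141 0.13 ] 2365
  obj [ 0.466 -0.33   0.032] [ 0.579 -0.247  0.082] 956
  obj [ 0.456 -0.177  0.033] [ 0.53  -0.106  0.079] 786
  obj [0.384 0.164 0.03 ] [0.454 0.235 0.101] 496
  obj [ 0.35  -0.082  0.043] [0.385 0.009 0.056] 499
```

```bash
python3 - <<'E'
from h import *
def circ(W,g,c,R,a0,a1):
    p=W[g]
    for it in range(5):
        th=np.degrees(np.arctan2(p[:,1]-c[1],p[:,0]-c[0])); r=np.hypot(p[:,0]-c[0],p[:,1]-c[1])
        pts=[]
        for a in range(a0,a1,6):
            k=np.where((th>=a)&(th<a+6)&(r<R+.008)&(r>R-.012))[0]
            if len(k)>1: pts.append(p[k[np.argmax(r[k])],:2])
        pts=np.array(pts)
        s=least_squares(lambda x:np.hypot(pts[:,0]-x[0],pts[:,1]-x[1])-R+x[2],[*c,0],loss='soft_l1',f_scale=.002);c=s.x[:2]
    return s.x.round(4),len(pts),np.std(s.fun)
for n in("scene","top"):
    im,d,W=cloud(f"pics/{n}0.npz")
    g=(d>0)&(~potmask(im,d,W))
    z=W[...,2]
    print(n,"foot",circ(W,g&(z>.009)&(z<.018),(.546,.044),.072,-100,100))
    if n=="scene":print(n,"plate",circ(W,g&(z>.047)&(z<.056),(.546,.044),.048,-90,90))
    zz=np.load(f"pics/{n}0.npz");K,T=zz["K"],zz["T"]
    def dr(o,c,R,h,col):
        t=np.linspace(0,2*np.pi,90);P=np.stack([c[0]+R*np.cos(t),c[1]+R*np.sin(t),0*t+h],-1)
        Q=(P-T[:3,3])@T[:3,:3];uv=Q[:,:2]/Q[:,2:]*K[0,0]+K[:2,2]
        cv2.polylines(o,[np.int32((uv-off+.5)*6*16)],True,col,1,cv2.LINE_AA,4)
    off=np.array([275,165]) if n=="scene" else np.array([245,165])
    o=cv2.resize(im[off[1]:off[1]+95,off[0]:off[0]+115],None,fx=6,fy=6,interpolation=2)
    c=(.546,.044)
    dr(o,c,.072,.012,(0,0,255));dr(o,c,.048,.05,(0,0,255));dr(o,(.5265,.0445),.060,.085,(0,255,255))
    cv2.imwrite(f"pics/ov_{n}.png",o)
E
```

```text
scene foot (array([0.546 , 0.0427, 0.0013]), 22, np.float64(0.0010718169632098903))
scene plate (array([0.5484, 0.043 , 0.0025]), 30, np.float64(0.0015673719957662354))
top foot (array([0.5459, 0.0446, 0.0016]), 31, np.float64(0.0006713458883131081))
```

View pics/ov_scene.png

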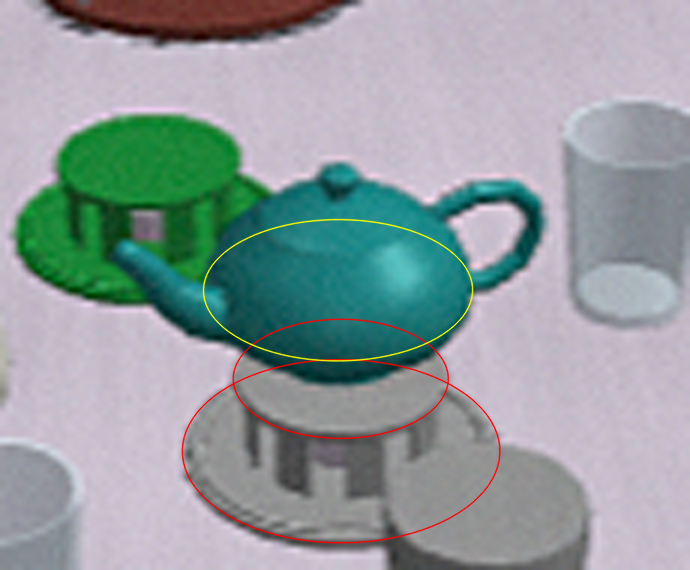

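View pics/ov_top.png

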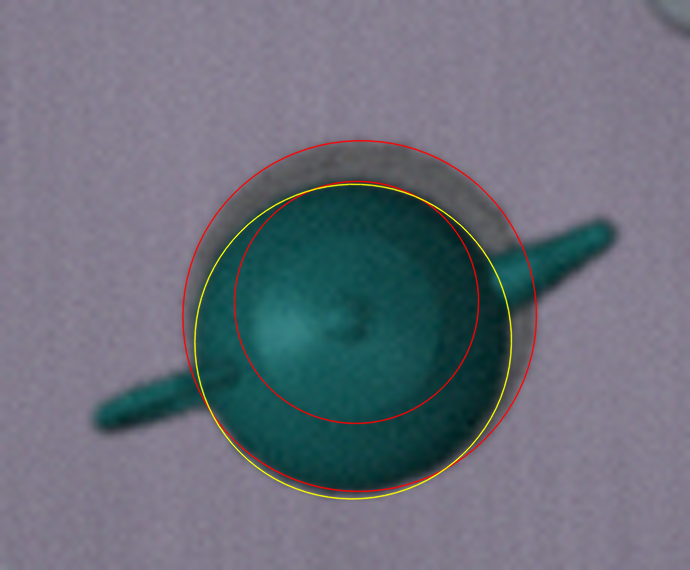

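```bash
cat > st.py <<'E'
from station import ctrl
import numpy as np,sys
from scipy.spatial.transform import Rotation as R
o=ctrl.get_obs();M=R.from_rotvec(o["tool_rot"]).as_matrix()
print("t",o["t"],"pos",o["tool_pos"].round(4),"F",o["contact_force"].round(2),"open",o["opening"]);print(M.round(3))
if len(sys.argv)>3:
    t=np.array([float(a) for a in sys.argv[1:4]]); print("units",(M.T@(t-o["tool_pos"])/.04).round(3))
print("turn to y-axis",np.degrees(np.arctan2(M[0,1],M[1,1])))
E
python3 st.py .41 .044 .25
```

```text
t 0.15 pos [ 0.1375 -0.6091  0.1929] F [0.34 0.76 0.03] open 0.08519308339694914
[[-0.     0.22  -0.975]
 [ 0.002 -0.975 -0.22 ]
 [-1.    -0.002 -0.   ]]
units [ -1.401 -14.431 -10.239]
turn to y-axis 167.29086966634637
```

drive_tool(
  commands="0 -1.4 0 0 0; 0 -1.4 -0.8 -0.6 0.5; 0 -1.4 -1.6 -1.2 1; 0 -1.4 -2.4 -1.7 1.5; 0 -1.4 -3.2 -2.3 2; 0 -1.4 -4 -2.9 2.5; 0 -1.4 -4.8 -3.5 2.5; 0 -1.4 -5.6 -4 2.5",
)

```text
t: 0.82
tool_pos: [0.2448, -0.3539, 0.2494]
tool_rot: [2.22, 0.004, -2.22]
contact_force: [0.1, 1.0, 0.1]
opening: 0.0425
```

```bash
python3 st.py .41 .044 .25
```

```text
t 0.8167 pos [ 0.2448 -0.3539  0.2494] F [0.11 0.96 0.12] open 0.04254566469356419
[[ 0.     0.003 -1.   ]
 [ 0.001 -1.    -0.003]
 [-1.    -0.001 -0.   ]]
units [-8.000e-03 -9.934e+00 -4.164e+00]
turn to y-axis 179.80314649026215
```

drive_tool(
  commands="0 0 -0.7 -0.7 0; 0 0 -1.4 -1.4 0; 0 0 -2.1 -2.1 0; 0 0 -2.8 -2.8 0; 0 0 -3.5 -3.5 0; 0 0 -4.4 -3.9 0; 0 0 -5.3 -4.1 0; 0 0 -6.2 -4.2 0",
)

```text
t: 1.48
tool_pos: [0.4118, -0.1054, 0.2495]
tool_rot: [2.219, 0.005, -2.22]
contact_force: [0.5, 0.5, 0.0]
opening: 0.0428
```

drive_tool(
  commands="0 0 -1 0 0; 0 0 -2 0 0; 0 0 -3 0 0; 0 0 -3.5 0 0; 0 0 -3.7 0 0; 0 0 -3.7 0 0; 0 0 -3.7 0 0",
)

```text
t: 2.07
tool_pos: [0.4108, 0.0402, 0.2497]
tool_rot: [2.219, 0.004, -2.22]
contact_force: [0.3, -0.3, -0.1]
opening: 0.0425
```

```bash
python3 st.py .425 .044 .08; python3 -c "
from h import *
grab('wrist','1')"
```

```text
t 2.0667 pos [0.4108 0.0402 0.2497] F [ 0.35 -0.31 -0.12] open 0.04250696043930437
[[-0.     0.004 -1.   ]
 [-0.001 -1.    -0.004]
 [-1.     0.001  0.   ]]
units [ 4.242 -0.096 -0.357]
turn to y-axis 179.77014332325615
```

View pics/wrist1.png

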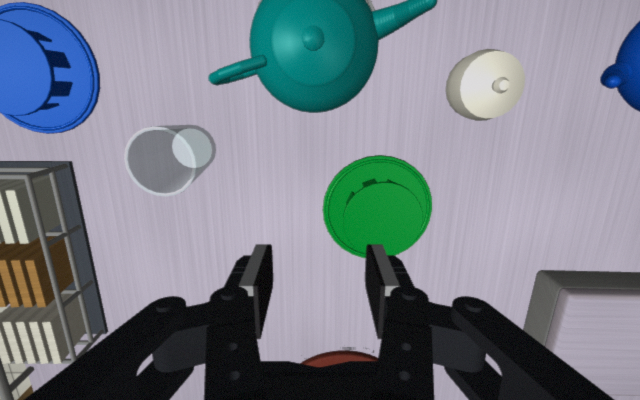

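drive_tool(
  commands="0 0.9 -0.05 -0.2 0; 0 1.8 -0.1 -0.36 0; 0 2.7 -0.1 -0.36 0; 0 3.5 -0.1 -0.36 0; 0 4.1 -0.1 -0.36 0; 0 4.37 -0.1 -0.36 0; 0 4.37 -0.1 -0.36 0",
)

```text
t: 2.7
tool_pos: [0.4229, 0.0436, 0.072]
tool_rot: [2.214, 0.002, -2.228]
contact_force: [-0.7, -0.0, 0.6]
opening: 0.0431
```

```bash
python3 st.py .455 .044 .0745;  python3 -c "
from h import *
grab('scene','2');grab('top','2')
im=cv2.imread('pics/scene2.png')[150:270,260:400];im2=cv2.imread('pics/top2.png')[150:330,230:400]
cv2.imwrite('pics/c2.png',cv2.resize(im,None,fx=5,fy=5))"
```

```text
t 2.7 pos [0.4229 0.0436 0.072 ] F [-0.7  -0.02  0.55] open 0.0430765583341639
[[-0.006  0.001 -1.   ]
 [ 0.    -1.    -0.001]
 [-1.    -0.     0.006]]
units [-0.068 -0.009 -0.802]
turn to y-axis 179.9289456600119
```

View pics/c2.png

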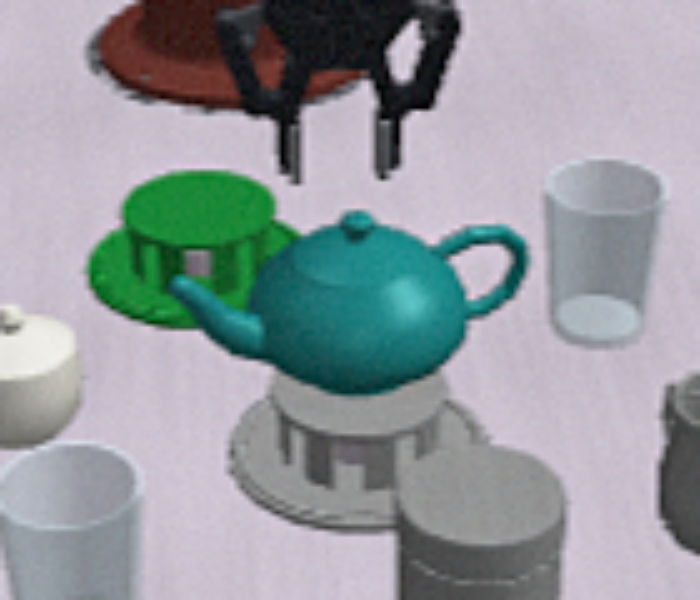

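View pics/top2.png

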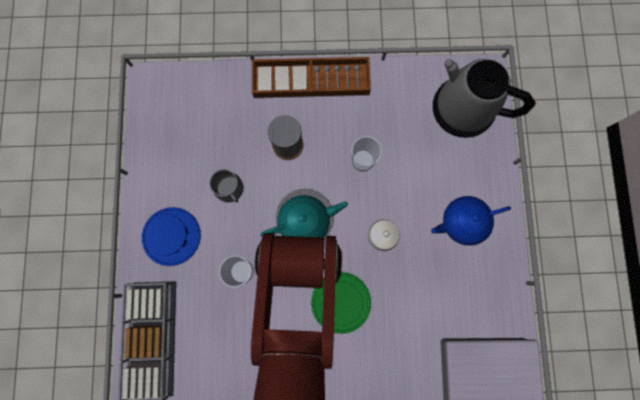

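```bash
python3 -c "
from h import *
im,d,W=cloud('pics/scene2.npz')
m=(im.max(-1)<130)&(d>0)&(abs(W[...,1]-.044)<.08)&(abs(W[...,0]-.43)<.03)&(W[...,2]>.055)&(W[...,2]<.2)
p=W[m]
for s in(-1,1):
  q=p[(p[:,1]-.044)*s>0]
  for lo in np.arange(.06,.16,.01):
    r=q[(q[:,2]>=lo)&(q[:,2]<lo+.01)]
    if len(r):print(s,lo.round(3),len(r),r.min(0).round(4),r.max(0).round(4))
print(fitpot(im,d,W))
"
```

```text
-1 0.11 3 [0.4309 0.0166 0.1151] [0.4357 0.0193 0.1198]
-1 0.12 12 [0.4275 0.011  0.1204] [0.4358 0.0196 0.1284]
-1 0.13 17 [0.4279 0.0086 0.1311] [0.4373 0.0198 0.1393]
-1 0.14 15 [0.4287 0.0087 0.1416] [0.4367 0.0198 0.1495]
-1 0.15 17 [0.421  0.0009 0.15  ] [0.4381 0.0207 0.1598]
1 0.11 2 [0.4291 0.0649 0.1148] [0.4304 0.0679 0.1188]
1 0.12 14 [0.4277 0.0644 0.1203] [0.437  0.0764 0.1296]
1 0.13 16 [0.4284 0.0643 0.1304] [0.4362 0.0763 0.1399]
1 0.14 17 [0.4269 0.0642 0.141 ] [0.4371 0.0761 0.1498]
1 0.15 17 [0.4273 0.0649 0.1502] [0.4371 0.0841 0.1599]
(array([0.52581666, 0.04364802]), 620, np.float64(0.0023924832243763026))
```

```bash
python3 -c "
from h import *
im,d,W=cloud('pics/scene2.npz')
for v in range(172,192,2): print(v,[ (im[v,u].tolist(),W[v,u].round(3).tolist()) for u in(318,319,337)])
z=np.load('pics/scene2.npz');K,T=z['K'],z['T']
for h in(.07,.08,.11):
  Q=T[:3,:3].T@(np.array([.43,.022,h])-T[:3,3]);print(h,(Q[:2]/Q[2]*K[0,0]+K[:2,2]))
"
```

```text
172 [([20, 16, 13], [0.433, 0.017, 0.16]), ([36, 31, 35], [0.435, 0.02, 0.161]), ([26, 18, 17], [0.435, 0.07, 0.158])]
174 [([9, 8, 13], [0.432, 0.017, 0.153]), ([50, 45, 48], [0.43, 0.02, 0.153]), ([142, 136, 133], [0.437, 0.07, 0.153])]
176 [([92, 92, 90], [0.432, 0.017, 0.147]), ([66, 65, 61], [0.433, 0.02, 0.148]), ([89, 85, 85], [0.434, 0.07, 0.146])]
178 [([91, 87, 84], [0.434, 0.017, 0.142]), ([67, 60, 65], [0.435, 0.02, 0.143]), ([89, 84, 84], [0.437, 0.07, 0.141])]
180 [([81, 81, 78], [0.433, 0.017, 0.135]), ([63, 65, 62], [0.435, 0.02, 0.136]), ([90, 81, 85], [0.433, 0.07, 0.133])]
182 [([83, 80, 81], [0.437, 0.017, 0.131]), ([73, 69, 66], [0.432, 0.02, 0.128]), ([87, 81, 77], [0.434, 0.07, 0.127])]
184 [([86, 83, 82], [0.436, 0.016, 0.124]), ([61, 62, 56], [0.433, 0.019, 0.123]), ([133, 125, 127], [0.434, 0.07, 0.121])]
186 [([110, 103, 105], [0.431, 0.017, 0.115]), ([58, 56, 57], [0.436, 0.019, 0.118]), ([214, 196, 207], [0.229, 0.091, 0.004])]
188 [([213, 198, 209], [0.238, 0.026, 0.004]), ([216, 202, 210], [0.237, 0.03, 0.003]), ([207, 192, 203], [0.246, 0.089, 0.005])]
190 [([207, 192, 202], [0.252, 0.025, 0.004]), ([207, 193, 203], [0.253, 0.029, 0.004]), ([206, 194, 203], [0.254, 0.088, 0.002])]
0.07 [320.12424162 199.5810861 ]
0.08 [320.07075986 196.56265597]
0.11 [319.9076673  187.35795686]
```

```bash
python3 st.py; python3 -c "
from h import *
im,d,W=cloud('pics/scene0.npz')
m=(im.max(-1)<110)&(d>0)&(abs(W[...,1]+.61)<.1)&(abs(W[...,0]-.137)<.06)&(W[...,2]>.1)&(W[...,2]<.35)
p=W[m]
for lo in np.arange(.18,.28,.01):
    r=p[(p[:,2]>=lo)&(p[:,2]<lo+.01)]
    if len(r):print(lo.round(3),len(r),r.min(0).round(4),r.max(0).round(4))
grab('scene','3');grab('wrist','3')
im,d,W=cloud('pics/scene3.npz')
for v in range(182,200,2): print(v,[ (im[v,u].tolist(),W[v,u].round(3).tolist()) for u in(318,319,337)])
"
```

```text
t 2.8 pos [0.426  0.0438 0.0761] F [ 0.14 -0.4   0.07] open 0.04277628987654687
[[ 0.001  0.002 -1.   ]
 [-0.    -1.    -0.002]
 [-1.     0.    -0.001]]
turn to y-axis 179.8813089421733
0.24 3 [ 0.1311 -0.6561  0.2456] [ 0.1508 -0.5684  0.2489]
0.25 28 [ 0.1221 -0.6632  0.2513] [ 0.1585 -0.5554  0.2599]
0.26 32 [ 0.1185 -0.662   0.2604] [ 0.1625 -0.5542  0.2698]
0.27 36 [ 0.1218 -0.6647  0.27  ] [ 0.1629 -0.5543  0.28  ]
0.28 30 [ 0.1282 -0.6728  0.28  ] [ 0.1615 -0.5472  0.2899]
182 [([79, 79, 76], [0.436, 0.017, 0.131]), ([72, 69, 69], [0.437, 0.019, 0.131]), ([89, 88, 85], [0.433, 0.07, 0.126])]
184 [([121, 116, 115], [0.433, 0.017, 0.123]), ([77, 76, 69], [0.432, 0.02, 0.122]), ([90, 89, 86], [0.434, 0.07, 0.12])]
186 [([216, 199, 211], [0.218, 0.027, 0.001]), ([208, 194, 203], [0.226, 0.03, 0.005]), ([211, 196, 206], [0.227, 0.091, 0.003])]
188 [([211, 196, 204], [0.231, 0.027, 0.0]), ([208, 196, 206], [0.235, 0.03, 0.002]), ([208, 197, 207], [0.235, 0.09, -0.001])]
190 [([207, 190, 202], [0.244, 0.026, -0.001]), ([207, 194, 201], [0.247, 0.029, 0.001]), ([207, 194, 203], [1.524, -0.038, 0.702])]
192 [([207, 190, 203], [0.267, 0.024, 0.005]), ([208, 195, 205], [0.263, 0.028, 0.003]), ([207, 196, 203], [0.267, 0.087, 0.002])]
194 [([221, 201, 219], [0.275, 0.024, 0.002]), ([219, 200, 214], [0.273, 0.027, 0.001]), ([220, 202, 227], [0.279, 0.086, 0.001])]
196 [([53, 121, 39], [0.307, 0.022, 0.012]), ([115, 162, 104], [0.306, 0.025, 0.012]), ([127, 131, 14], [0.514, 0.062, 0.127])]
198 [([72, 91, 22], [0.505, 0.012, 0.118]), ([96, 91, 20], [0.513, 0.014, 0.123]), ([142, 143, 27], [0.529, 0.061, 0.13])]
```

View pics/wrist3.png

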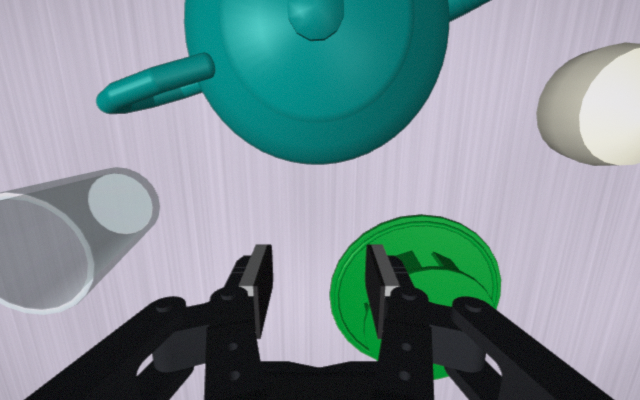

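```bash
python3 -c "
from h import *
im,d,W=cloud('pics/wrist3.npz')
print(np.load('pics/wrist3.npz')['T'].round(3))
for u,v in((266,248),(262,255),(268,255),(262,290),(262,320),(372,250),(376,255),(374,290),(235,270),(240,265),(320,150)): print(u,v,im[v,u],d[v,u].round(3),W[v,u].round(4))
m=(im.max(-1)<130)&(d>0)&(d<.25)
p=W[m];print(p.min(0),p.max(0)); 
for lo in np.arange(.07,.24,.01):
    r=p[(p[:,2]>=lo)&(p[:,2]<lo+.01)]
    if len(r):print(lo.round(3),len(r),r.min(0).round(4),r.max(0).round(4))
"
```

```text
[[ 0.002 -0.957 -0.291  0.5  ]
 [-1.    -0.002 -0.001  0.045]
 [-0.     0.291 -0.957  0.258]
 [ 0.     0.     0.     1.   ]]
266 248 [36 35 32] 0.146 [0.4366 0.0674 0.1242]
262 255 [72 71 70] 0.14 [0.4365 0.0681 0.1306]
268 255 [14 15 16] 0.144 [0.4344 0.0663 0.1266]
262 290 [16 14 18] 0.128 [0.4291 0.0661 0.1449]
262 320 [13 16 17] 0.128 [0.4183 0.0661 0.1484]
372 250 [26 25 23] 0.146 [0.4358 0.0218 0.1244]
376 255 [73 71 72] 0.14 [0.4367 0.0211 0.1309]
374 290 [25 21 26] 0.13 [0.4284 0.0235 0.1437]
235 270 [23 22 22] 0.135 [0.4331 0.0779 0.1371]
240 265 [19 19 19] 0.139 [0.4328 0.077  0.1324]
320 150 [105 109  13] 0.151 [0.4761 0.0442 0.1068]
[ 0.32555944 -0.13990738  0.000849  ] [0.54705549 0.19249097 0.20784781]
0.07 1021 [0.4103 0.1061 0.07  ] [0.5057 0.1923 0.08  ]
0.08 1354 [ 0.4087 -0.0238  0.08  ] [0.5364 0.1925 0.09  ]
0.09 2270 [ 0.4097 -0.0275  0.09  ] [0.5387 0.192  0.1   ]
0.1 5004 [ 0.4703 -0.0091  0.1   ] [0.5369 0.138  0.11  ]
0.11 8116 [ 0.4148 -0.0016  0.11  ] [0.5345 0.1354 0.12  ]
0.12 4270 [0.4141 0.0099 0.12  ] [0.5325 0.116  0.13  ]
0.13 1192 [0.4141 0.0097 0.13  ] [0.528  0.0798 0.14  ]
0.14 2060 [0.4143 0.0098 0.14  ] [0.5276 0.0799 0.15  ]
0.15 1518 [0.4141 0.0016 0.15  ] [0.4394 0.0886 0.16  ]
0.16 4033 [ 0.4129 -0.0098  0.16  ] [0.4401 0.099  0.17  ]
0.17 9338 [ 0.4121 -0.0134  0.17  ] [0.4425 0.1022 0.18  ]
0.18 7765 [ 0.4153 -0.0158  0.18  ] [0.4438 0.1053 0.19  ]
0.19 12648 [ 0.426  -0.0191  0.19  ] [0.4443 0.1087 0.2   ]
0.2 2749 [ 0.4371 -0.0185  0.2   ] [0.4459 0.1078 0.2078]
```

drive_tool(
  commands="0.5 0.2 0 0 0; 0.5 0.4 0 0 0; 0.5 0.6 0 0 0; 0.5 0.8 0 0 0; 0.5 0.85 0 0 0; 0.5 0.85 0 0 0; 0.5 0.85 0 0 0; 0.5 0.85 0 0 0",
)

```text
t: 3.57
tool_pos: [0.4255, 0.0447, 0.0414]
tool_rot: [2.22, 0.004, -2.219]
contact_force: [-0.0, 0.0, 0.5]
opening: 0.0214
```

```bash
python3 st.py .445 .044 .042; python3 -c "
from h import *
grab('scene','4');grab('wrist','4')
im,d,W=cloud('pics/wrist4.npz')
m=(im.max(-1)<130)&(d>0)&(abs(W[...,0]-.427)<.025)&(abs(W[...,1]-.044)<.07)
p=W[m]
for lo in np.arange(.05,.2,.01):
    r=p[(p[:,2]>=lo)&(p[:,2]<lo+.01)]
    if len(r):print(lo.round(3),len(r),r.min(0).round(4),r.max(0).round(4))
print(fitpot(im,d,W))
im=cv2.imread('pics/scene4.png')[150:270,260:400]
cv2.imwrite('pics/c4.png',cv2.resize(im,None,fx=5,fy=5))"
```

```text
t 3.5667 pos [0.4255 0.0447 0.0414] F [-0.    0.    0.54] open 0.021418141256816556
[[ 0.     0.004 -1.   ]
 [-0.    -1.    -0.004]
 [-1.     0.    -0.   ]]
units [-0.016  0.02  -0.488]
turn to y-axis 179.78469937546996
0.07 1 [0.4332 0.0563 0.0796] [0.4332 0.0563 0.0796]
0.08 431 [0.4137 0.0219 0.0801] [0.4364 0.069  0.09  ]
0.09 877 [0.4136 0.0212 0.09  ] [0.4363 0.0696 0.1   ]
0.1 1056 [0.4143 0.0213 0.1   ] [0.4366 0.0696 0.11  ]
0.11 1204 [0.4135 0.018  0.11  ] [0.4372 0.073  0.12  ]
0.12 2755 [0.4161 0.0018 0.12  ] [0.4392 0.0886 0.13  ]
0.13 8804 [ 0.4116 -0.0032  0.13  ] [0.4392 0.094  0.14  ]
0.14 6472 [ 0.412  -0.0089  0.14  ] [0.4429 0.0996 0.15  ]
0.15 11591 [ 0.4202 -0.0143  0.15  ] [0.443  0.1054 0.16  ]
0.16 8140 [ 0.4312 -0.0168  0.16  ] [0.4432 0.1072 0.17  ]
0.17 137 [0.4423 0.0277 0.17  ] [0.4447 0.0652 0.172 ]
(array([0.52605832, 0.0460401 ]), 8879, np.float64(0.00047346351088434365))
```

View pics/c4.png

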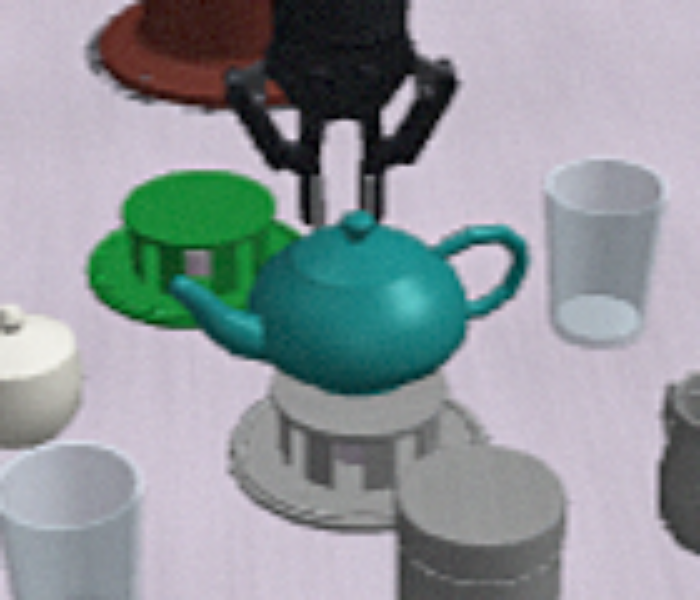

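View pics/wrist4.png

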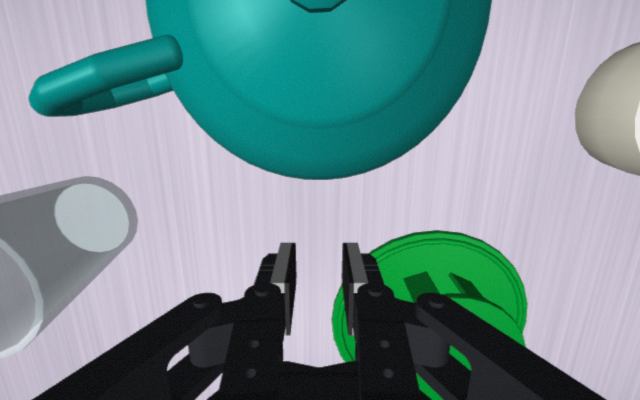

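drive_tool(
  commands="0.5 0 0 -0.2 0; 0.5 0 0 -0.4 0; 0.5 0 0 -0.55 0; 0.5 0 0 -0.62 0; 0.5 0 0 -0.67 0; 0.5 0 0 -0.71 0; 0.5 0 0 -0.75 0; 0.5 0 0 -0.79 0",
)

```text
t: 4.33
tool_pos: [0.4567, 0.0448, 0.041]
tool_rot: [2.219, 0.004, -2.22]
contact_force: [-2.1, -0.6, 1.5]
opening: 0.0216
```

```bash
python3 st.py; python3 -c "
from h import *
grab('wrist','5')
im,d,W=cloud('pics/wrist5.npz')
print(fitpot(im,d,W))"
```

```text
t 4.3333 pos [0.4567 0.0448 0.041 ] F [-2.13 -0.65  1.49] open 0.021646820255954324
[[-0.001  0.004 -1.   ]
 [ 0.    -1.    -0.004]
 [-1.    -0.     0.001]]
turn to y-axis 179.7886329564567
(array([0.52621004, 0.04550372]), 9527, np.float64(0.0021043369241839018))
```

View pics/wrist5.png

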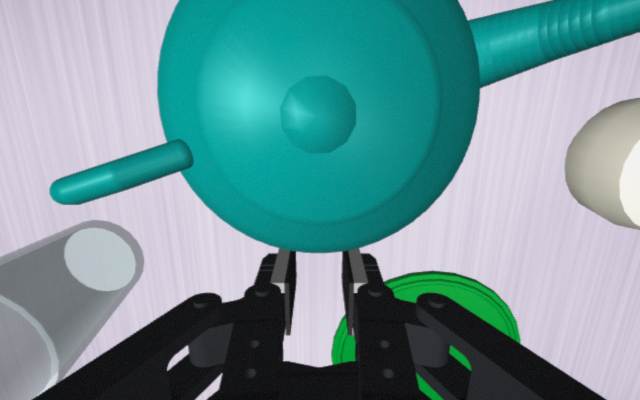

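drive_tool(
  commands="0.5 0 0 -0.03 0; 0.5 0 0 -0.06 0; 0.5 0 0 -0.09 0; 0.5 0 0 -0.12 0; 0.5 0 0 -0.15 0; 0.5 0 0 -0.18 0; 0.5 0 0 -0.21 0; 0.5 0 0 -0.24 0",
)

```text
t: 5.05
tool_pos: [0.4665, 0.0449, 0.041]
tool_rot: [2.219, 0.004, -2.22]
contact_force: [-3.7, 0.2, 1.5]
opening: 0.0217
```

```bash
python3 st.py; python3 -c "
from h import *
for n in('wrist','scene'):
  grab(n,'6')
  im,d,W=cloud(f'pics/{n}6.npz')
  print(n,fitpot(im,d,W),W[potmask(im,d,W)][:,2].max())"
```

```text
t 5.05 pos [0.4665 0.0449 0.041 ] F [-3.72  0.15  1.53] open 0.02166543429264109
[[-0.     0.004 -1.   ]
 [ 0.    -1.    -0.004]
 [-1.    -0.     0.   ]]
turn to y-axis 179.79455950783264
wrist (array([0.53586862, 0.0454202 ]), 9604, np.float64(0.0020849942730765763)) 0.17107516495458244
scene (array([0.53605242, 0.043502  ]), 626, np.float64(0.002127983314286314)) 0.1986658599618537
```

View pics/wrist6.png

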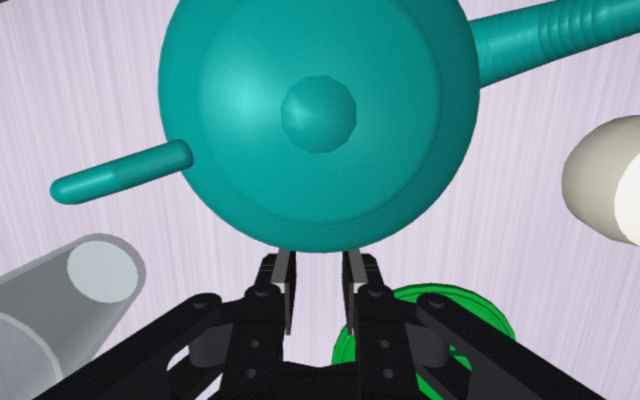

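drive_tool(
  commands="0.5 0 0 -0.03 0; 0.5 0 0 -0.06 0; 0.5 0 0 -0.09 0; 0.5 0 0 -0.12 0; 0.5 0 0 -0.15 0; 0.5 0 0 -0.18 0; 0.5 0 0 -0.21 0; 0.5 0 0 -0.23 0",
)

```text
t: 5.82
tool_pos: [0.4758, 0.0449, 0.0411]
tool_rot: [2.22, 0.004, -2.219]
contact_force: [-3.8, 0.4, 1.2]
opening: 0.0212
```

```bash
python3 st.py; python3 -c "
from h import *
for n in('wrist','scene'):
  grab(n,'7')
  im,d,W=cloud(f'pics/{n}7.npz')
  print(n,fitpot(im,d,W))"
```

```text
t 5.8167 pos [0.4758 0.0449 0.0411] F [-3.79  0.37  1.21] open 0.021235573530212912
[[ 0.     0.004 -1.   ]
 [ 0.    -1.    -0.004]
 [-1.    -0.    -0.   ]]
turn to y-axis 179.7929147171388
wrist (array([0.54517972, 0.04542237]), 9460, np.float64(0.0020843547524764523))
scene (array([0.54539404, 0.04370049]), 634, np.float64(0.0022277903518414625))
```

Back straight off, then up and away, and look again with the arm clear.

drive_tool(
  commands="0.5 0 0 0.1 0; 0.5 0 0 0.4 0; 0.5 0 0 0.8 0; 0.5 0 0 1.2 0; 0.5 -0.8 0 1.3 0; 0.5 -1.7 0 1.3 0; 0.5 -2.6 0 1.3 0; 0.5 -3.5 0 1.3 0",
)

```text
t: 6.58
tool_pos: [0.4238, 0.0447, 0.183]
tool_rot: [2.223, 0.004, -2.217]
contact_force: [1.3, -0.8, 0.3]
opening: 0.0213
```

drive_tool(
  commands="0.5 -1 0 0 0; 0.5 -1.5 0.8 0 0; 0.5 -1.5 1.7 0 0; 0.5 -1.5 2.6 0 0; 0.5 -1.5 3.5 0 0; 0.5 -1.5 4.4 0 0; 0.5 -1.5 5.2 0 0; 0.5 -1.5 5.2 0 0",
)

```text
t: 7.25
tool_pos: [0.4244, -0.1681, 0.2414]
tool_rot: [2.223, -0.006, -2.219]
contact_force: [-0.8, 0.4, -0.4]
opening: 0.0216
```

```bash
python3 st.py; python3 - <<'E'
from h import *
for n in("scene","top","wrist"): grab(n,"8")
for n in("scene","top"):
    im,d,W=cloud(f"pics/{n}8.npz")
    print(n,fitpot(im,d,W))
    zz=np.load(f"pics/{n}8.npz");K,T=zz["K"],zz["T"]
    def dr(o,c,R,h,col):
        t=np.linspace(0,2*np.pi,90);P=np.stack([c[0]+R*np.cos(t),c[1]+R*np.sin(t),0*t+h],-1)
        Q=(P-T[:3,3])@T[:3,:3];uv=Q[:,:2]/Q[:,2:]*K[0,0]+K[:2,2]
        cv2.polylines(o,[np.int32((uv-off+.5)*6*16)],True,col,1,cv2.LINE_AA,4)
    off=np.array([275,165]) if n=="scene" else np.array([245,165])
    o=cv2.resize(im[off[1]:off[1]+95,off[0]:off[0]+115],None,fx=6,fy=6,interpolation=2)
    c=(.546,.043) if n=="scene" else (.546,.0446)
    dr(o,c,.072,.012,(0,0,255));dr(o,c,.048,.05,(0,0,255));dr(o,c,.060,.085,(0,255,255))
    cv2.imwrite(f"pics/ov8_{n}.png",o)
    hh=((d>0)&(W[...,2]>.03)&(W[...,2]<.13)&(W[...,0]>.35)&(W[...,0]<.8)&(abs(W[...,1])<.33)).astype(np.uint8)
    k,l,st,_=cv2.connectedComponentsWithStats(hh)
    for j in range(1,k):
        if st[j,4]>60:
            q=W[l==j]; print("  obj",q.min(0).round(3),q.max(0).round(3),st[j,4])
E
```

```text
t 7.25 pos [ 0.4244 -0.1681  0.2414] F [-0.79  0.37 -0.44] open 0.021648447431153663
[[ 0.002 -0.002 -1.   ]
 [-0.003 -1.     0.002]
 [-1.     0.003 -0.002]]
turn to y-axis -179.8642332331046
scene (array([0.54506366, 0.0436936 ]), 635, np.float64(0.002168115032676499))
  obj [0.379 0.161 0.03 ] [0.459 0.232 0.101] 649
  obj [ 0.35  -0.084  0.03 ] [0.39  0.005 0.056] 236
  obj [ 0.515 -0.055  0.031] [0.607 0.141 0.13 ] 1724
  obj [ 0.467 -0.18   0.03 ] [ 0.533 -0.108  0.081] 477
  obj [ 0.484 -0.33   0.03 ] [ 0.581 -0.249  0.081] 606
  obj [0.582 0.19  0.03 ] [0.66  0.26  0.084] 809
  obj [ 0.649 -0.14   0.03 ] [ 0.723 -0.072  0.099] 1002
  obj [0.695 0.044 0.03 ] [0.773 0.12  0.118] 1497
top (array([0.54614848, 0.04514944]), 678, np.float64(0.001753567798692452))
  obj [ 0.757 -0.33   0.031] [ 0.8  -0.3   0.13] 443
  obj [0.693 0.045 0.03 ] [0.771 0.122 0.119] 1126
  obj [ 0.65 -0.14  0.03] [ 0.721 -0.07   0.102] 569
  obj [0.581 0.192 0.03 ] [0.657 0.263 0.086] 483
  obj [ 0.487 -0.052  0.068] [0.604 0.141 0.13 ] 2368
  obj [ 0.535 -0.33   0.04 ] [ 0.576 -0.308  0.08 ] 132
  obj [ 0.456 -0.176  0.031] [ 0.53  -0.106  0.08 ] 785
  obj [0.483 0.322 0.045] [0.53  0.33  0.056] 61
  obj [0.384 0.164 0.03 ] [0.454 0.235 0.1  ] 494
  obj [ 0.35  -0.082  0.044] [0.385 0.009 0.055] 497
```

View pics/ov8_scene.png

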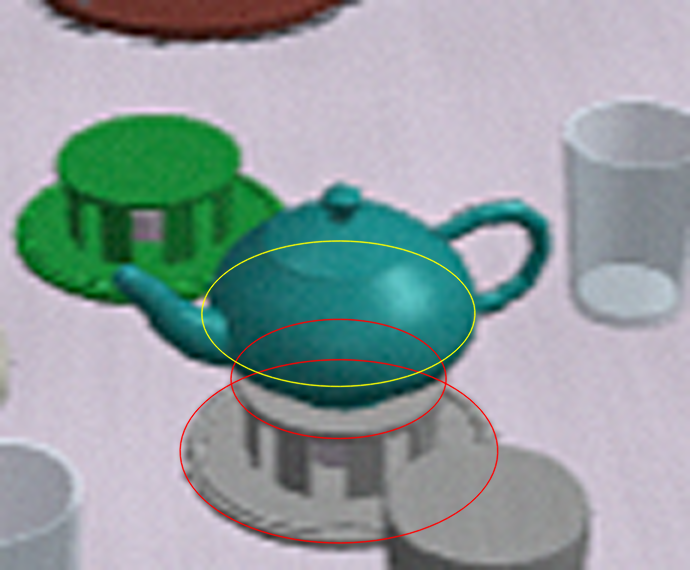

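View pics/ov8_top.png

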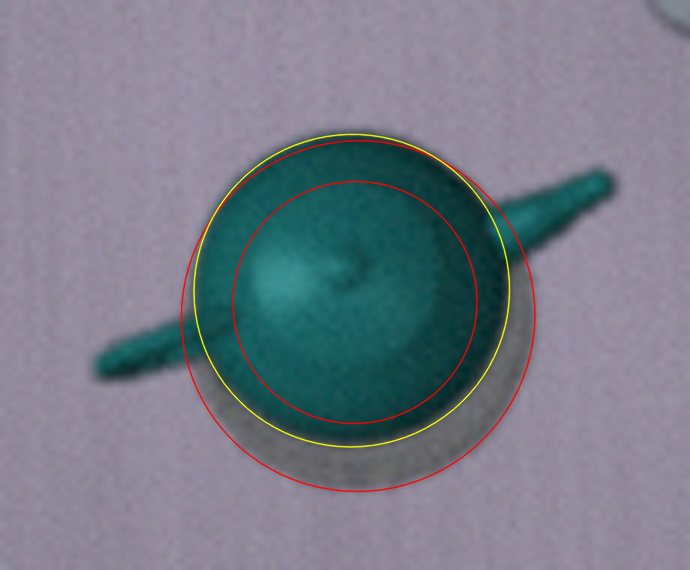

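View pics/wrist8.png

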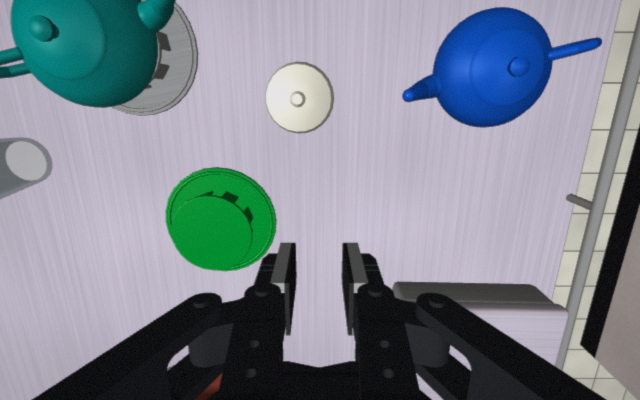

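```bash
python3 - <<'E'
from h import *
im,d,W=cloud("pics/wrist8.npz")
for zb in(.049,.05,.051):print(fitpot(im,d,W,zb))
z=W[...,2]
g=(d>0)&(~potmask(im,d,W))&(np.hypot(W[...,0]-.546,W[...,1]-.045)<.085)
p=W[g];print(np.histogram(p[:,2],bins=np.arange(-.004,.06,.004)))
for nm in ("scene","top","wrist"):
    im,d,W=cloud(f"pics/{nm}8.npz"); z=W[...,2]
    g=(d>0)&(~potmask(im,d,W))
    for R,lo,hi in((.072,.008,.018),(.048,.046,.056)):
        p=W[g&(z>lo)&(z<hi)];c=np.array([.546,.044])
        for it in range(5):
            th=np.degrees(np.arctan2(*(p[:,:2]-c).T[::-1]));r=np.hypot(*(p[:,:2]-c).T);pts=[]
            for a in range(-180,180,4):
                k=np.where((th>=a)&(th<a+4)&(abs(r-R)<.006))[0]
                if len(k)>1:pts.append(p[k[np.argmax(r[k])],:2])
            if len(pts)<8:break
            q=np.array(pts);s=least_squares(lambda x:np.hypot(q[:,0]-x[0],q[:,1]-x[1])-R+(.0013 if nm!="wrist" else .0004),c,loss='soft_l1',f_scale=.001);c=s.x
        if len(pts)>=8:
            a=np.degrees(np.arctan2(*(q-c).T[::-1]));print(nm,R,c.round(4),len(q),s.fun.std().round(5),a.min(),a.max())
E
```

```text
(array([0.54451119, 0.04583148]), 3872, np.float64(0.0013707743889351239))
(array([0.54503397, 0.04632433]), 4148, np.float64(0.0013285632373616772))
(array([0.54559772, 0.04679709]), 4509, np.float64(0.0014221329315232793))
(array([ 836, 1519,  112, 3351,  250,   53,   54,   50,   54,   11,    0,
          0,   65,   92,    0]), array([-0.004,  0.   ,  0.004,  0.008,  0.012,  0.016,  0.02 ,  0.024,
        0.028,  0.032,  0.036,  0.04 ,  0.044,  0.048,  0.052,  0.056]))
scene 0.072 [0.5468 0.043 ] 36 0.00118 -132.01234246097079 123.84031749883317
scene 0.048 [0.5467 0.043 ] 32 0.00108 -89.20404505568882 62.25763403095637
top 0.072 [0.5456 0.0446] 50 0.00065 -177.72362466155116 176.4112836577313
wrist 0.072 [0.5444 0.0451] 41 0.00032 -176.26239142037483 176.7338838213044
wrist 0.048 [0.5443 0.0448] 15 0.0002 -135.13122145304357 -78.98325620760632
```

```bash
python3 -c "
from station import ctrl
print(ctrl.finish_job())"
```

```text
the job is handed in; nothing more can be done
None
```

I slid the turquoise teapot about 19 mm away from the robot. I used one slow two-fingertip push on the back of its belly, in its widest band, then backed off, raised the arm clear and handed in at about 7.4 s.

**Centring:** The last checks put the foot within about 2 mm of the plate's centre. Offsets in (x, y) were scene (-1.7, +0.7), top (+0.5, +0.5) and wrist (+0.6, +1.2) mm. The scene and wrist cameras disagree by about 2 mm in x.

**Contact:** The end-of-call force readings during the push reached about 4 N. The pot stood upright in the final pictures, and by the pictures only its belly was touched.

**Other things:** The warmer and the five bystanders measured where they had been at the start, within the measuring noise.

**One reading that did not fit:** The cameras showed the fingertips about 40 mm above the reported TCP with the jaws half open. I set the push height from the camera pictures rather than from the TCP.

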